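Clamp an offcut in the cam holding board

ROBOT

A 6-joint arm with a two-finger parallel gripper is mounted at the origin on a cart in front of the work surface, level with it; the furniture and walls round the work are solid. World frame = base frame: x ahead of the robot, y to its left, z up, the work surface at z = 0. Lengths are in m, angles in rad, forces in N, time in s.
With the tool pointing down it reaches from about 0.275 to 1 m from the base axis. Payload 8.4 kg.
Tool frame: the origin (TCP) lies midway between the tips of the shut fingers; the grasp point (between the pads) lies 19 mm behind it; z points along the fingers, y is the line along which they close (so a half turn about z gives the same grasp; the last joint's range is limited). The gripper opens to 85 mm and grips with 20 to 120 N. Pads are 22 mm wide; open, the fingers measure 114 mm over their backs; the gripper's body (76 mm by 85 mm) begins 54 mm behind the grasp point. The pads swing forward as they close: fully open they stand 13 mm farther back than shut.
Start: joints at [1.161, 0.353, 1.633, -0, 1.155, -0.002], TCP at [0.248, 0.574, 0.231] pointing down, gripper open.
Joint ranges: [-2.63, 2.63], [-0.92, 2.1], [0.06, 2.66], [-1.3, 4.44], [0, 2.69], [-3.02, 3.02]. Speed limits (rad/s): [2.22, 2.22, 2.79, 3.14, 3.14, 3.14].

INTERFACE

Orientations are given as a unit quaternion [w, x, y, z].
In Python, from station import * gives the robot as it stands. The module is installed in compiled form; this text tells all that it offers.
- The arm moves only by the tool jog_arm, never from a script. Its argument "plan" is a list of rows, each a list of 3 entries, a list of its own where there are three numbers: the finger opening in mm, from 0 to 85.4, then the shift along the tool's x, y, z in mm, then the turn about the tool's z in rad. In form: [[claw, [x, y, z], twist], ...]. A call has 1 to 8 rows; each row shifts and turns the commanded pose from where the row before left it, along the tool's axes as they then stand; what a row does not reach is not made up. A row lasts 1/8 s, in which the tool goes at most 62.5 mm and 10.7 degrees, less where a joint would pass 70% of its speed; a pose out of reach is approached as far as the arm can. A call is refused whole if a number of a shift passes 62.5 or a number of a turn 0.188, either way. A call with a gripper value outside its range is refused whole. The fingers move at their own pace and stop on an object; "squeeze" is the grip in N (left out, the last holds). Time passes only in rows, so rows that do not move let the fingers close. It gives the time, the measured TCP pose, the force, the opening and the grip force at its end, in the units of the state.
- observe(): the state, without advancing time (a new reading comes with each control period).
- grab_frame(name): name is "side" or "top" or "wrist"; returns a dict with "pixels" (400x640x3 uint8, red, green, blue), "camera_matrix" (3x3 intrinsics, pixels), "R" (3x3) and "t" (3): a world point X has camera coordinates R X + t; the wrist camera has in their place "T_tool_cam" (4x4, takes a point from camera to tool coordinates, whose origin is the TCP and whose axes are the flange's). Camera axes: x right, y down, z forward; pixel columns grow to the right and rows downward; lengths in m; the calibration is good to about 2 mm. A picture is of the moment at which its call begins: read the wrist's pose just before it. There is no depth.
- hand_in(): hands the job in; it is judged then, once.
Trained networks look in a picture, given as the dict that the camera call returned (one of the last four; its "shot" number tells which), for a name from the list of things; names that differ only in an ending like _2 or _b are one class to them, and where a whole thing is asked for, a point or a joint stands for the part that bears it (a point fixed in the world has none). Each returns a list of dicts, best first, with "confidence" (0 to 1); they miss things now and then, are a little off and sometimes report something else, mostly with a low value. They report only what shows in the picture. A call takes as long as a camera call. They do not tell look-alikes from the thing itself.
- boxes_of(picture, name): "at" ([x, y, z] in m, in world coordinates, good to about 4 mm: the middle of the surface that is visible of it).
The state is a dict: "time_s": time; "q": joint angles; "joint_vel": joint speeds; "tau": joint torques, N m; "position": TCP position; "eef_rot": TCP orientation; "ft_force": force on the tool from outside, world axes, zero at the start; "moment": the same for the moment, N m; "opening": finger opening in m; "grasp_force": force on a finger pad.
Only numpy, scipy, OpenCV 4.12 (cv2) and the standard library are available. Lean on these libraries where they do the work, as an engineer would, in place of code of your own. Each camera call takes 0.05 s, during which the arm holds its last target. There are 200 camera calls.

TASK

Clamp the long plywood offcut on the holding board, ready for drilling: push it along the fence with a fingertip until its end is up against the end stop, then push the cam's handle round anticlockwise with a finger until the cam holds the offcut tight against the fence, and leave it clamped like that. Push only: do not lift the offcut off the board, and do not disturb the other things lying on the bench and the board.

Things in the scene. Friction and masses are not known exactly. Their poses are not given: they have to be found in the camera images.
- holding_board: Jig fixed to the bench: grey-faced plywood board, 200 x 340 x 12 mm, with a wooden fence, an end stop and a cam. Origin at bench height, z up; x points across the fence, away from the robot (within 0.3 rad), y along the fence to the left. In this frame, mm: top z = 12; board x -105 to 95, y -200 to 140; cam bolt axis at x -28, y 20, bolt top z 45.
- stop_corner (a point): Inner corner where fence and end stop meet, at the board's top (x 55, y 100, z 12 mm of the board's frame). The fence's face runs from here 135 mm to the right (and 25 mm on, behind the stop); the fence is 30 mm thick. The stop's face runs from here 44 mm toward the robot; the stop is 25 mm thick. Both stand 24 mm above the board.
- offcut: The work: loose plywood block with a black top, 50 x 120 x 18 mm, 50 to 100 g, flat on the board between fence and cam. Origin at the centre of its underside, x across (50 mm), y along (120 mm). Starts 35 to 65 mm short of the end stop and 1 to 6 mm off the fence. Up against both, its origin is at x 30, y 40 mm of the board's frame.
- cam_axis (a point): The wooden cam: a disc of radius 25 mm, 20 mm thick (1.5 to 21.5 mm above the board), turning off-centre about the bolt (disc centre 9 mm from the bolt), in one piece with its handle. This point: on the bolt axis at the height of the board's top.
- cam_lever (a joint): Angle of cam and handle about the bolt, rad, anticlockwise from above, 0 to 2.09 (handle then at a 6 mm steel pin, 20 mm high); starts at 0 to 0.4. The handle points from the bolt at 2.182 + this value, anticlockwise from the board's x axis. Stiff (0.15 N m), stays where left. Cam bites at about 1.7, then turns harder as it wedges the offcut; does not spring back.
- lever_end (a point): Top of the handle's round end, 98 mm from the bolt axis. The handle is a wooden bar 24 mm wide and 20 mm thick (1.5 to 21.5 mm above the board's top), with a round end of radius 12 mm about this point; in mid swing its end passes out over the front edge of the board.
- disc: Bystander: loose plywood disc with a black top, 41 mm across, 15 mm high, lying on the board near its right front corner. Origin at the centre of its underside.
- small_offcut: Bystander: loose plywood block with a grey top, 60 x 90 x 15 mm, on the bench to the left. Origin at the centre of its underside.
- hex_keys: Bystander: red folding hex key set, 22 x 85 x 19 mm, on the bench to the left. Origin at the centre of its underside.
- pliers: Bystander: pliers with red handles, 57 x 172 x 12 mm, on the bench to the right. Origin at the centre of its underside.
- shim: Bystander: small plywood block with a black top, 32 x 70 x 15 mm, on the bench to the right. Origin at the centre of its underside.
- screwdriver: Bystander: screwdriver with a red handle, 29 x 218 x 28 mm, on the bench behind the board. Origin at the centre of its underside.
There are look-alikes about, which are no part of the job. Of the things that look like the offcut, the larger one is meant.

How it is judged:
On the way, in this order (a step that is already met when the one before it is completed fails the run):
1. the offcut's end has been pushed up to the end stop (within 6 mm) with the cam still slack (y of offcut in the frame of holding_board above 0.034 m and contact force between cam_lever and offcut below 2 N), for 0.2 s.
2. the cam presses on the offcut with more than 8 N (contact force between cam_lever and offcut above 8 N), for 0.2 s.
At the end, for the whole second after the job is handed in: The offcut lies flat on the board, its end within 2.5 mm of the end stop, its long side within 2 mm of and square (0.03 rad) to the fence, and the cam, left alone, presses on it with more than 8 N; nothing moves (contact force between cam_lever and offcut above 8 N and y of offcut in the frame of holding_board above 0.0375 m and x of offcut in the frame of holding_board above 0.028 m and angle between the y axis of offcut and the y axis of holding_board, either way round below 0.03 rad and z of offcut in the frame of holding_board below 0.0145 m and angle between offcut's own z axis and vertical below 0.05 rad and value of joint cam_lever above 1.3 rad and velocity of joint cam_lever between -0.05 and 0.05 rad/s and linear speed of offcut below 0.01 m/s); the robot touches nothing.
It fails at once if the offcut is lifted more than 6 mm off the board or tipped (z of offcut in the frame of holding_board above 0.018 m or angle between offcut's own z axis and vertical above 0.15 rad).
It fails at once if a bystander is moved more than 15 mm (distance of any of disc, small_offcut, hex_keys, pliers, shim, screwdriver from where it was at the start of the episode above 0.015 m).
It also fails if it takes over 46 s, if anything falls off the work surface, if the arm or the gripper's body presses on something with over 40 N, if the wrist force passes 120 N, or if a joint passes its speed limit or range.

## Working session

There is one attempt and no reset: what is moved stays moved. The work goes in short steps, Python scripts to look and compute and a tool call to move; the robot and the scene stay as the last step left them, time stands still between calls to the robot, and variables do not carry over. Pictures are saved under pics/ and viewed, at most 10 in all, crops included, and the job is handed in when it is done.

Besides the shell and the picture viewer there is one more tool, called after "Call:" in YAML: its name, and indented under it one key for each argument. jog_arm: Moves the arm, as the interface text tells. Its arguments: {"type":"object","properties":{"plan":{"type":"array","items":{"type":"array"}},"squeeze":{"type":"number"}},"required":["plan"]}

```bash
mkdir -p pics
python3 - <<'E'
from station import *
import cv2,json
s=observe(); print(s['time_s'],s['position'],s['eef_rot'],s['opening'])
for n in ("top","side"):
    p=grab_frame(n); cv2.imwrite(f'pics/{n}0.png',p['pixels'][:,:,::-1])
    print(n,p['camera_matrix'],p['R'],p['t'])
    for k in ('offcut','cam_lever','holding_board','disc','small_offcut','shim','pliers','hex_keys','screwdriver'):
        print(k,[(b['at'],round(b['confidence'],2)) for b in boxes_of(p,k)])
E
```

```text
0.0 [0.24768851 0.57329561 0.23053594] [-1.33517141e-04  2.02486962e-01  9.79284694e-01 -7.07081960e-04] 0.08552565254424953
top [[507.08203898   0.         317.7704601 ]
 [  0.         507.08203898 199.17236352]
 [  0.           0.           1.        ]] [[ 0.01707806 -0.99981511 -0.0088368 ]
 [-0.99796993 -0.01650288 -0.06151156]
 [ 0.06135435  0.00986936 -0.99806725]] [-0.04668698  0.58240544  1.53141963]
offcut [([0.6177, -0.0105, 0.0308], 0.66), ([0.6197, -0.2753, 0.0098], 0.59)]
cam_lever [([0.5516, 0.0681, 0.0309], 0.85)]
holding_board [([0.5774, -0.0131, 0.0136], 0.96)]
disc []
small_offcut [([0.4158, 0.2761, 0.0142], 0.89)]
shim [([0.3828, -0.3671, 0.0153], 0.48)]
pliers [([0.556, -0.3745, 0.0096], 0.97), ([0.6169, -0.009, 0.0271], 0.39)]
hex_keys [([0.6153, -0.0105, 0.0292], 0.61), ([0.5296, 0.2915, 0.0197], 0.6)]
screwdriver [([0.8031, -0.0841, 0.0259], 0.9)]
side [[404.69737286   0.         323.12344192]
 [  0.         404.69737286 198.33061357]
 [  0.           0.           1.        ]] [[ 0.63963706  0.76866908 -0.00350532]
 [ 0.68234507 -0.56989168 -0.45785225]
 [-0.35393452  0.29046743 -0.88902139]] [-0.33508673 -0.41785463  1.6828372 ]
offcut [([0.6227, -0.0109, 0.034], 0.61)]
cam_lever [([0.5603, 0.0573, 0.0296], 0.83)]
holding_board [([0.5855, -0.0226, 0.0114], 0.94)]
disc [([0.8045, -0.0949, 0.0254], 0.25)]
small_offcut [([0.4269, 0.2726, 0.0163], 0.56)]
shim [([0.5844, -0.0198, 0.0119], 0.73), ([0.3872, -0.3683, 0.0166], 0.52)]
pliers [([0.5659, -0.3745, 0.0057], 0.88)]
hex_keys [([0.5364, 0.2925, 0.0159], 0.48)]
screwdriver [([0.807, -0.0962, 0.0213], 0.83)]
```

Run:
```python
import cv2
a=cv2.imread('pics/top0.png'); c=a[90:330,170:470]; cv2.imwrite('pics/top0c.png',cv2.resize(c,(750,600),interpolation=cv2.INTER_CUBIC))
```

```text
(no output)
```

View pics/top0.png

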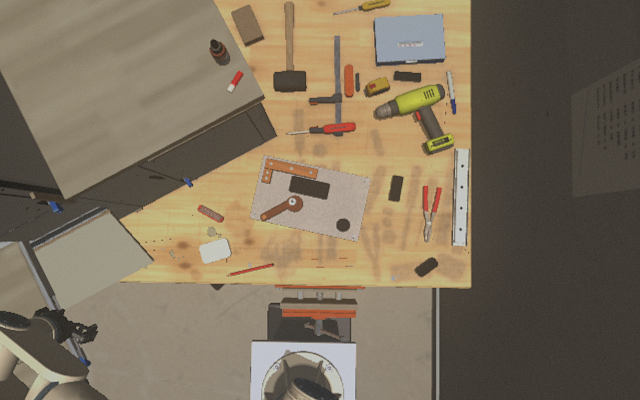

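View pics/top0c.png

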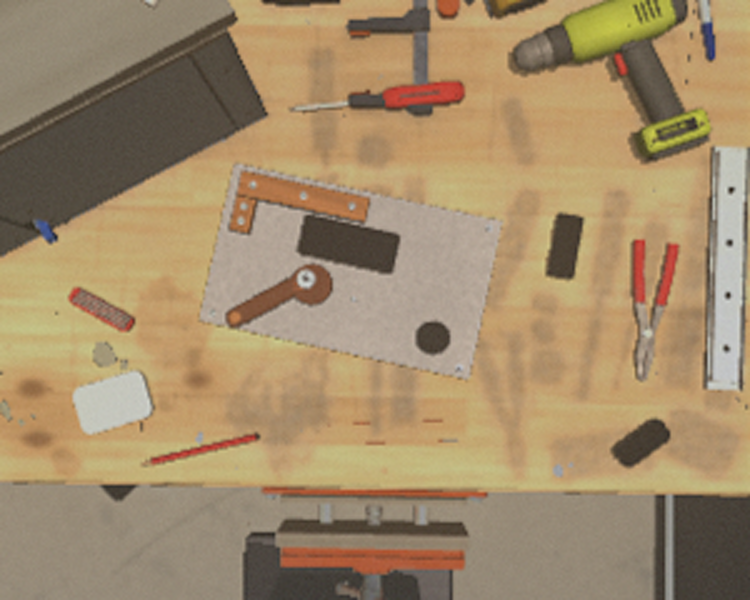

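Top view: the offcut candidates are the black block on the board (309,188), the black block to the right (396,188, the shim) and the dark block at the front (427,267). The one on the board between fence and cam is the larger and is the work. The handle end is at (263,217), the bolt at (292,201) and the disc at (343,225). Next I'll fit the board and plan a wrist close-up.

```bash
cat > h.py <<'E'
from station import *
import numpy as np, cv2
from scipy.optimize import least_squares
from scipy.spatial.transform import Rotation as Ro
def cam(n):
    s=observe(); p=grab_frame(n)
    if n=='wrist':
        q=s['eef_rot']; T=np.eye(4); T[:3,:3]=Ro.from_quat([q[1],q[2],q[3],q[0]]).as_matrix(); T[:3,3]=s['position']
        C=np.linalg.inv(T@p['T_tool_cam']); R,t=C[:3,:3],C[:3,3]
    else: R,t=p['R'],p['t']
    return p,p['camera_matrix'],np.array(R),np.array(t)
def ray(uv,K,R,t,z):
    d=R.T@np.linalg.inv(K)@np.array([uv[0],uv[1],1.]); c=-R.T@t
    return c+d*(z-c[2])/d[2]
def fit(pts,loc): # 2D rigid: world = o + Rot(th) loc
    f=lambda v:(np.array([[np.cos(v[2]),-np.sin(v[2])],[np.sin(v[2]),np.cos(v[2])]])@np.array(loc).T).T+v[:2]-np.array(pts)
    r=least_squares(lambda v:f(v).ravel(),[.57,0,0]); return r.x,f(r.x)*1000
def tob(w,v):
    c,s=np.cos(v[2]),np.sin(v[2]); d=np.array(w[:2])-v[:2]; return np.array([c*d[0]+s*d[1],-s*d[0]+c*d[1]])*1000
def tow(b,v):
    c,s=np.cos(v[2]),np.sin(v[2]); b=np.array(b)/1000; return np.array([v[0]+c*b[0]-s*b[1],v[1]+s*b[0]+c*b[1]])
E
python3 - <<'E'
from h import *
p,K,R,t=cam('top')
f=lambda u,v:(170+u/2.5,90+v/2.5)
P=[ray(f(*c),K,R,t,.012)[:2] for c in [(235,164),(500,220),(468,378),(200,320)]]
v,r=fit(P,[(.095,.14),(.095,-.2),(-.105,-.2),(-.105,.14)]); print(v,r)
for n,c,z in [('bolt',(306,280),.045),('lever',(235,318),.0335),('disc',(432,337),.027),('o',(304,217),.03),('o',(400,235),.03),('o',(393,272),.03),('o',(299,256),.03)]:
    print(n,tob(ray(f(*c),K,R,t,z),v))
print(tow((-5,20),v))
s=observe();print(s['time_s']);p,K,R,t=cam('wrist');print(p['T_tool_cam'],K)
E
```

```text
[ 0.59718671  0.01491146 -0.19383917] [[ 1.97849502  2.62908494]
 [ 0.62665886 -3.51631531]
 [-1.46763513 -1.89396175]
 [-1.13751875  2.78119212]]
bolt [-29.64657803  18.55822244]
lever [-92.0095908   93.51068048]
disc [ -64.5346655  -144.08214362]
o [45.46970359 38.27579371]
o [ 48.32300967 -80.45694001]
o [  2.51937846 -81.51946245]
o [-2.27177687 34.1098388 ]
[0.5961329  0.03550004]
1.05
[[-7.65638206e-04 -9.46459988e-01 -3.22820236e-01  8.37465739e-02]
 [ 9.99999657e-01 -8.27012800e-04  5.29600688e-05 -4.61701195e-05]
 [-3.17101053e-04 -3.22820084e-01  9.46460296e-01 -1.41908721e-01]
 [ 0.00000000e+00  0.00000000e+00  0.00000000e+00  1.00000000e+00]] [[293.86323646   0.         321.847203  ]
 [  0.         293.86323646 200.0712802 ]
 [  0.           0.           1.        ]]
```

Call:
jog_arm:
  plan:
    - [0,[0,0,0],-0.107]
    - [0,[0,0,0],-0.107]
    - [0,[-29,-34,0],0]
    - [0,[-29,-34,0],0]
    - [0,[-29,-34,0],0]
    - [0,[-29,-34,0],0]
    - [0,[-29,-34,0],0]
    - [0,[-29,-34,0],0]
  squeeze: 40

```text
time_s: 2.1
position: [0.38, 0.3388, 0.2315]
eef_rot: [0.0, 0.097, 0.995, 0.0]
ft_force: [1.1, 0.6, -0.3]
opening: 0.0004
grasp_force: 0.0
```

Call:
jog_arm:
  plan:
    - [0,[-29,-34,0],0]
    - [0,[-29,-34,0],0]
    - [0,[-29,-34,0],0]
    - [0,[-29,-34,0],0]
    - [0,[-29,-34,20],0]
    - [0,[-29,-34,20],0]
    - [0,[-29,-34,20],0]
    - [0,[0,0,0],0]

```text
time_s: 3.1
position: [0.533, 0.065, 0.1698]
eef_rot: [-0.001, 0.098, 0.995, -0.0]
ft_force: [-0.2, 0.9, -0.1]
opening: 0.0
grasp_force: 0.0
```

Run:
```python
from h import *
s=observe(); v=[.59719,.01491,-.19384]
p,K,R,t=cam('wrist'); im=p['pixels'][:,:,::-1]; cv2.imwrite('pics/w1.png',im)
q=s['eef_rot'];print(s['time_s'],s['position'],tob(s['position'],v),Ro.from_quat([q[1],q[2],q[3],q[0]]).as_matrix())
np.savez('w1.npz',im=im,K=K,R=R,t=t)
```

```text
3.1 [0.53295048 0.06504004 0.16984806] [-72.69289237  36.81683898] [[-9.80667683e-01  1.95670588e-01 -1.97919418e-03]
 [ 1.95672225e-01  9.80669125e-01 -6.68640425e-04]
 [ 1.81010136e-03 -1.04298739e-03 -9.99997818e-01]]
```

View pics/w1.png

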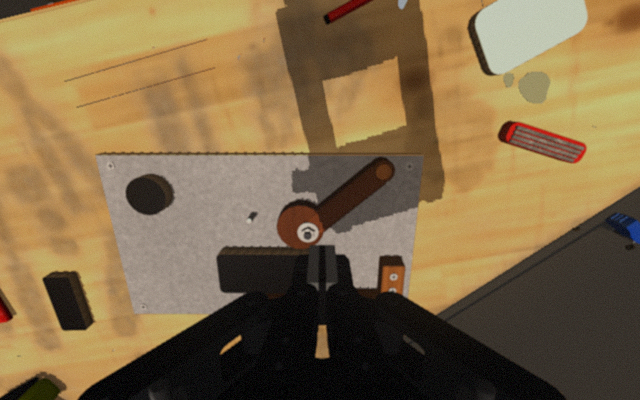

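Wrist view: front board corners at (97,154) and (423,154), bolt at (307,232), lever end top at (383,170), disc at (149,194), and the offcut's right end (its near top corner about (221,262)), partly hidden by the gripper.

Run:
```python
from h import *
d=np.load('w1.npz');K,R,t=d['K'],d['R'],d['t']
L=[((97,154),(-.105,-.2),.012),((423,154),(-.105,.14),.012),((136,313),(.095,-.2),.012),((307,232),(-.028,.02),.045)]
v,r=fit([ray(a,K,R,t,z)[:2] for a,_,z in L],[b for _,b,_ in L]);print(v,r)
print('lever',tob(ray((383,170),K,R,t,.0335),v))
for c in [(221,262),(218,292)]:print('o',tob(ray(c,K,R,t,.03),v))
im=d['im'];cv2.imwrite('pics/w1c.png',cv2.resize(im[140:330,90:440],(800,434),interpolation=cv2.INTER_CUBIC))
```

```text
[ 0.59651781  0.01874032 -0.19366402] [[-1.81743745 -2.73575449]
 [-1.87991084  3.69720532]
 [ 0.66408672 -2.18807207]
 [ 3.03326158  1.22662125]]
lever [-90.83151429  92.34568562]
o [ 11.77883486 -77.24354688]
o [ 50.4256485  -85.06569571]
```

View pics/w1c.png

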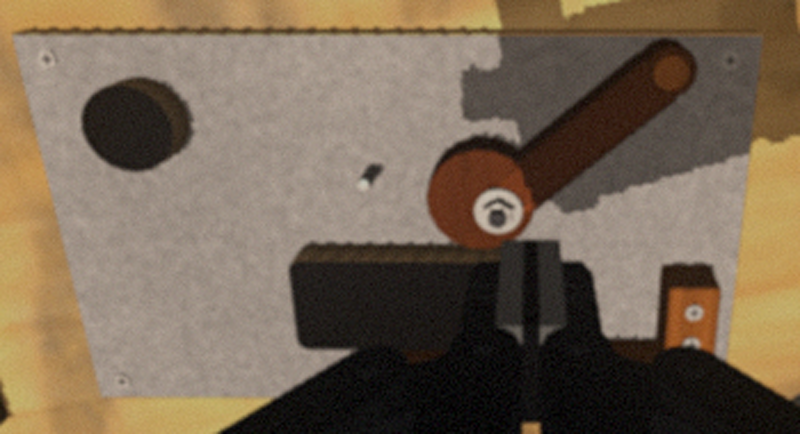

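Call:
jog_arm:
  plan:
    - [0,[-25,-40,0],0]
    - [0,[-25,-40,0],0]
    - [0,[-25,-40,0],0]
    - [0,[-23,-35,0],0]
    - [0,[0,0,40],0]
    - [0,[0,0,40],0]
    - [0,[0,0,40],0]
    - [0,[0,0,25],0]

```text
time_s: 4.15
position: [0.5984, -0.1021, 0.0251]
eef_rot: [-0.001, 0.096, 0.995, 0.0]
ft_force: [-0.2, 0.5, -0.1]
opening: -0.0001
grasp_force: 0.0
```

Run:
```python
from h import *
s=observe(); v=[.5968,.0168,-.1937]; print(s['position'],tob(s['position'],v))
for n in('side','wrist'):
    p,K,R,t=cam(n)
    if n=='side': a=cv2.resize(p['pixels'][150:270,230:430,::-1],(800,480))
    else: b=p['pixels'][:300,:,::-1]
cv2.imwrite('pics/s2.png',a);cv2.imwrite('pics/w2.png',b);np.savez('w2.npz',K=K,R=R,t=t)
```

```text
[ 0.59844455 -0.10211671  0.02512185] [  24.50418861 -116.37625285]
```

View pics/w2.png

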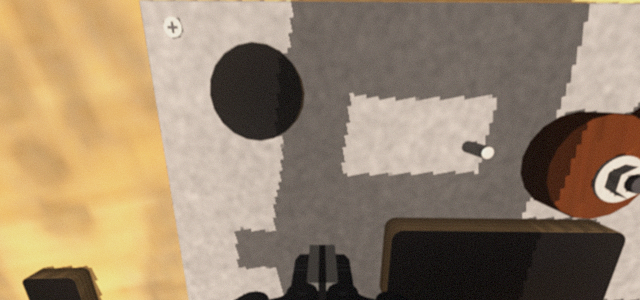

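The wrist view shows the finger (322,262) just off the offcut's right end (390,233), with the disc and shim well clear. Pushing along +y.

Call:
jog_arm:
  plan:
    - [0,[0,0,5],0]
    - [0,[0,9,0],0]
    - [0,[0,9,0],0]
    - [0,[0,9,0],0]
    - [0,[0,9,0],0]
    - [0,[0,9,0],0]
    - [0,[0,9,0],0]
    - [0,[0,9,0],0]

```text
time_s: 5.25
position: [0.6113, -0.0412, 0.0213]
eef_rot: [0.0, 0.097, 0.995, -0.0]
ft_force: [-0.7, -2.2, 3.2]
opening: 0.0001
grasp_force: 1.5
```

Run:
```python
from h import *
s=observe(); v=[.5968,.0168,-.1937]; print(s['position'],tob(s['position'],v),s['ft_force'])
p,K,R,t=cam('wrist')
cv2.imwrite('pics/w3.png',p['pixels'][:300,:,::-1]);np.savez('w3.npz',K=K,R=R,t=t)
```

```text
[ 0.6112662  -0.04121409  0.02130308] [ 25.36285653 -54.14453519] [-0.72464464 -2.24288166  3.1599105 ]
```

View pics/w3.png

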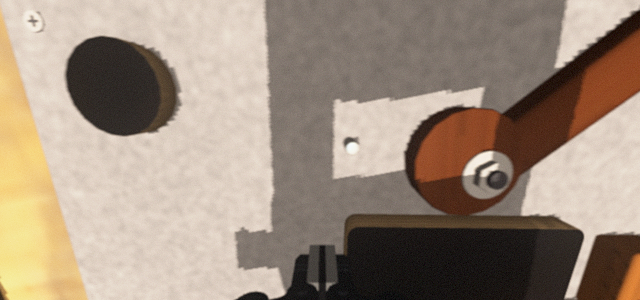

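Finger (322,262) is on the offcut's end; its far end (583,235) is still short of the stop (592,240). Pushing on slowly while watching the force.

Call:
jog_arm:
  plan:
    - [0,[0,4,0],0]
    - [0,[0,4,0],0]

```text
time_s: 5.55
position: [0.6125, -0.0337, 0.0211]
eef_rot: [-0.0, 0.097, 0.995, 0.0]
ft_force: [-0.4, -1.0, -0.0]
opening: -0.0002
grasp_force: 0.3
```

Call:
jog_arm:
  plan:
    - [0,[0,2,0],0]
    - [0,[0,2,0],0]

```text
time_s: 5.8
position: [0.6134, -0.0299, 0.0212]
eef_rot: [-0.0, 0.097, 0.995, 0.0]
ft_force: [-0.3, -0.4, -0.0]
opening: 0.0002
grasp_force: 0.1
```

Call:
jog_arm:
  plan:
    - [0,[0,2,0],0]
    - [0,[0,2,0],0]

```text
time_s: 6.05
position: [0.6142, -0.026, 0.0213]
eef_rot: [0.0, 0.097, 0.995, -0.0]
ft_force: [0.2, -1.3, 0.5]
opening: 0.0
grasp_force: 0.2
```

Call:
jog_arm:
  plan:
    - [0,[0,2,0],0]
    - [0,[0,1,0],0]

```text
time_s: 6.3
position: [0.6148, -0.023, 0.0213]
eef_rot: [-0.0, 0.097, 0.995, 0.0]
ft_force: [0.8, -0.6, -0.6]
opening: 0.0
grasp_force: 0.1
```

Call:
jog_arm:
  plan:
    - [0,[0,1,0],0]
    - [0,[0,1,0],0]

```text
time_s: 6.55
position: [0.6152, -0.0211, 0.0213]
eef_rot: [-0.0, 0.097, 0.995, 0.0]
ft_force: [-0.4, -0.3, -0.4]
opening: -0.0
grasp_force: 0.1
```

Call:
jog_arm:
  plan:
    - [0,[0,1,0],0]
    - [0,[0,1,0],0]

```text
time_s: 6.8
position: [0.6154, -0.0199, 0.0212]
eef_rot: [-0.0, 0.096, 0.995, -0.001]
ft_force: [-2.1, -8.4, 0.4]
opening: 0.0002
grasp_force: 4.1
```

Run:
```python
from h import *
s=observe(); v=[.5968,.0168,-.1937]; print(s['position'],tob(s['position'],v),s['ft_force'])
p,K,R,t=cam('wrist')
cv2.imwrite('pics/w4.png',p['pixels'][:300,:,::-1]);np.savez('w4.npz',K=K,R=R,t=t)
```

```text
[ 0.61535886 -0.01987236  0.02123552] [ 25.27088964 -32.41412824] [-2.08343463 -8.41333847  0.37942877]
```

View pics/w4.png

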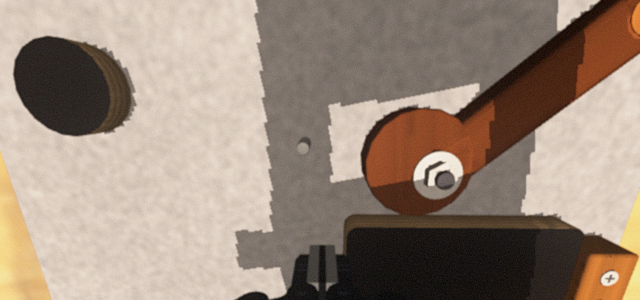

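Offcut is up against the stop (584,236), with 8 N felt. I'll hold briefly, back off, lift over, and come down on the clockwise side of the handle.

Call:
jog_arm:
  plan:
    - [0,[0,0,0],0]
    - [0,[0,-8,0],0]
    - [0,[0,0,-45],0]
    - [0,[0,0,-45],0]
    - [0,[18,36,0],0]
    - [0,[18,36,0],0]
    - [0,[18,36,0],0]
    - [0,[18,35,0],0]

```text
time_s: 7.85
position: [0.5705, 0.1282, 0.1114]
eef_rot: [0.0, 0.097, 0.995, 0.0]
ft_force: [-0.4, 0.8, 0.2]
opening: -0.0001
grasp_force: 0.0
```

Call:
jog_arm:
  plan:
    - [0,[0,0,30],0]
    - [0,[0,0,30],0]
    - [0,[0,0,29],0]
    - [0,[0,0,0],0]

```text
time_s: 8.35
position: [0.5692, 0.1267, 0.0205]
eef_rot: [-0.002, 0.097, 0.995, -0.001]
ft_force: [0.3, 0.4, 0.4]
opening: 0.0003
grasp_force: 0.0
```

Run:
```python
from h import *
s=observe(); v=[.5968,.0168,-.1937]; P=tob(s['position'],v);print(s['time_s'],s['position'],P,s['ft_force'])
p,K,R,t=cam('wrist')
cv2.imwrite('pics/w5.png',p['pixels'][:300,:,::-1])
prev=P
for th in np.arange(2.3,4.2,.1):
    n=np.array([np.sin(th),-np.cos(th)]); u=np.array([np.cos(th),np.sin(th)])
    c=np.array([-28,20])+80*u+(12+11*abs(n[0])+12.5*abs(n[1]))*n
    print(round(th-2.182,2),c.round(),((c-prev)*[-1,1]).round(1)); prev=c
```

```text
8.35 [0.56919906 0.1267317  0.02051352] [-48.24563052 102.562907  ] [0.26741835 0.38968564 0.41460067]
0.12 [-60.  99.] [11.8 -3.9]
0.22 [-68.  95.] [ 7.6 -3.5]
0.32 [-75.  91.] [ 7.3 -4.4]
0.42 [-82.  86.] [ 6.9 -5.2]
0.52 [-88.  80.] [ 6.4 -6.1]
0.62 [-94.  73.] [ 5.8 -6.8]
0.72 [-99.  65.] [ 5.1 -7.5]
0.82 [-104.   57.] [ 4.3 -8.2]
0.92 [-107.   48.] [ 3.4 -8.7]
1.02 [-109.   40.] [ 2.4 -7.8]
1.12 [-111.   33.] [ 1.8 -7.3]
1.22 [-112.   26.] [ 1.1 -7.6]
1.32 [-113.   18.] [ 0.4 -7.8]
1.42 [-112.   10.] [-0.4 -8. ]
1.52 [-111.    2.] [-1.3 -8.1]
1.62 [-109.   -6.] [-2.1 -8. ]
1.72 [-106.  -14.] [-3.  -7.9]
1.82 [-102.  -22.] [-3.9 -7.7]
1.92 [-97. -29.] [-4.8 -7.3]
2.02 [-91. -36.] [-5.7 -6.9]
```

View pics/w5.png

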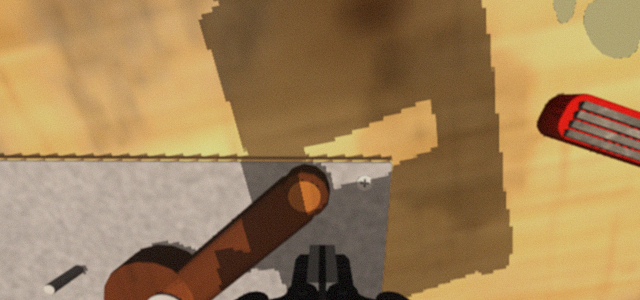

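The finger (322,262) stands clear behind the handle (bar from (190,280) to (305,190)). I'll follow the arc.

Call:
jog_arm:
  plan:
    - [0,[11.8,-4,0],0]
    - [0,[7.6,-3.5,0],0]
    - [0,[7.3,-4.5,0],0]
    - [0,[7,-5,0],0]
    - [0,[6.5,-6,0],0]
    - [0,[6,-7,0],0]
    - [0,[5,-7.5,0],0]
    - [0,[4.5,-8,0],0]

```text
time_s: 9.4
position: [0.507, 0.0928, 0.0222]
eef_rot: [-0.0, 0.097, 0.995, 0.0]
ft_force: [1.3, 2.1, 1.5]
opening: -0.0
grasp_force: 1.0
```

Call:
jog_arm:
  plan:
    - [0,[3.5,-8.5,0],0]
    - [0,[2.5,-8,0],0]
    - [0,[2,-7.5,0],0]
    - [0,[1,-7.5,0],0]
    - [0,[0.5,-8,0],0]
    - [0,[-0.5,-8,0],0]

```text
time_s: 10.15
position: [0.4892, 0.0479, 0.0222]
eef_rot: [-0.0, 0.097, 0.995, -0.0]
ft_force: [1.1, 2.6, -0.2]
opening: -0.0001
grasp_force: 1.0
```

Run:
```python
from h import *
s=observe(); v=[.5968,.0168,-.1937]; print(s['time_s'],tob(s['position'],v),s['position'][2],s['ft_force'])
p,K,R,t=cam('wrist')
cv2.imwrite('pics/w6.png',p['pixels'][:300,:,::-1])
```

```text
10.15 [-111.5402446     9.78439244] 0.022224434848569983 [ 1.11534397  2.61077571 -0.18408335]
```

View pics/w6.png

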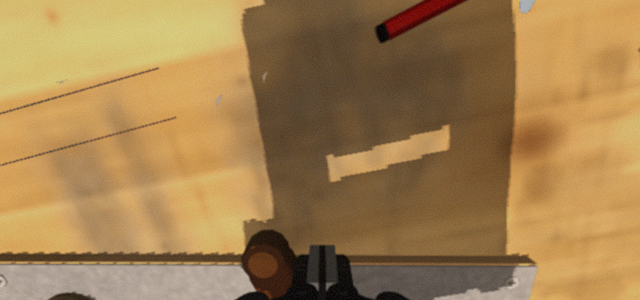

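The finger (322,262) is pushing the handle near its end (263,262). Continuing with smaller steps toward the bite.

Call:
jog_arm:
  plan:
    - [0,[-1,-8,0],0]
    - [0,[-2,-8,0],0]
    - [0,[-1.5,-4,0],0]

```text
time_s: 10.58
position: [0.49, 0.0273, 0.0222]
eef_rot: [-0.0, 0.097, 0.995, -0.0]
ft_force: [-0.6, 2.3, 0.3]
opening: -0.0001
grasp_force: 1.0
```

Call:
jog_arm:
  plan:
    - [0,[-1.5,-4,0],0]
    - [0,[-2,-4,0],0]

```text
time_s: 10.82
position: [0.4919, 0.0191, 0.0222]
eef_rot: [-0.0, 0.097, 0.995, -0.0]
ft_force: [0.8, 2.9, 0.7]
opening: 0.0
grasp_force: 1.1
```

Call:
jog_arm:
  plan:
    - [0,[-1,-2,0],0]
    - [0,[-1,-2,0],0]

```text
time_s: 11.08
position: [0.4931, 0.0151, 0.0222]
eef_rot: [-0.0, 0.097, 0.995, 0.0]
ft_force: [-0.7, 4.4, 0.3]
opening: -0.0
grasp_force: 2.2
```

Call:
jog_arm:
  plan:
    - [0,[-1.5,-2.5,0],0]
    - [0,[-1.5,-2.5,0],0]

```text
time_s: 11.32
position: [0.4948, 0.0101, 0.0222]
eef_rot: [-0.0, 0.097, 0.995, 0.0]
ft_force: [-1.1, 9.2, 0.6]
opening: 0.0
grasp_force: 3.9
```

Call:
jog_arm:
  plan:
    - [0,[-1.5,-2,0],0]
    - [0,[-1,-1.5,0],0]

```text
time_s: 11.58
position: [0.4964, 0.0065, 0.0222]
eef_rot: [-0.001, 0.097, 0.995, 0.001]
ft_force: [-2.5, 12.7, 1.1]
opening: 0.0001
grasp_force: 5.4
```

Run:
```python
from h import *
s=observe(); v=[.5968,.0168,-.1937]; print(s['time_s'],tob(s['position'],v),s['position'][2],s['ft_force'],s['moment'])
```

```text
11.575 [-96.5833901  -29.46260775] 0.02216296599659876 [-2.53714345 12.67041762  1.13748363] [2.0294753  0.29619498 0.0352189 ]
```

The cam is wedged at roughly 1.9 rad (13 N at the handle). Hold, back off and lift to inspect.

Call:
jog_arm:
  plan:
    - [0,[0,0,0],0]
    - [0,[0,0,0],0]
    - [0,[4,10,0],0]
    - [0,[4,15,0],0]
    - [0,[0,0,-45],0]
    - [0,[0,0,-50],0]
    - [0,[0,0,-30],0]
    - [0,[0,0,0],0]

```text
time_s: 12.58
position: [0.4955, 0.0324, 0.1496]
eef_rot: [0.002, 0.096, 0.995, 0.0]
ft_force: [0.5, -0.1, -0.1]
opening: -0.0002
grasp_force: 0.0
```

Run:
```python
from h import *
s=observe(); print(s['time_s'],s['position'],s['ft_force'])
p,K,R,t=cam('wrist')
cv2.imwrite('pics/w7.png',p['pixels'][:,:,::-1])
p,K,R,t=cam('top');v=[.5968,.0168,-.1937]
print([(tob(b['at'],v),b['at'],b['confidence']) for b in boxes_of(p,'offcut')])
cv2.imwrite('pics/t7.png',cv2.resize(p['pixels'][140:250,240:380,::-1],(760,597),interpolation=cv2.INTER_CUBIC))
```

```text
12.575 [0.49549034 0.03241681 0.14957248] [ 0.48280554 -0.13907873 -0.07632186]
[(array([28.82284819, 35.41035756]), [0.6319, 0.046, 0.0299], 0.93), (array([  80.87041279, -278.23654745]), [0.6226, -0.2718, 0.014], 0.61)]
```

View pics/t7.png

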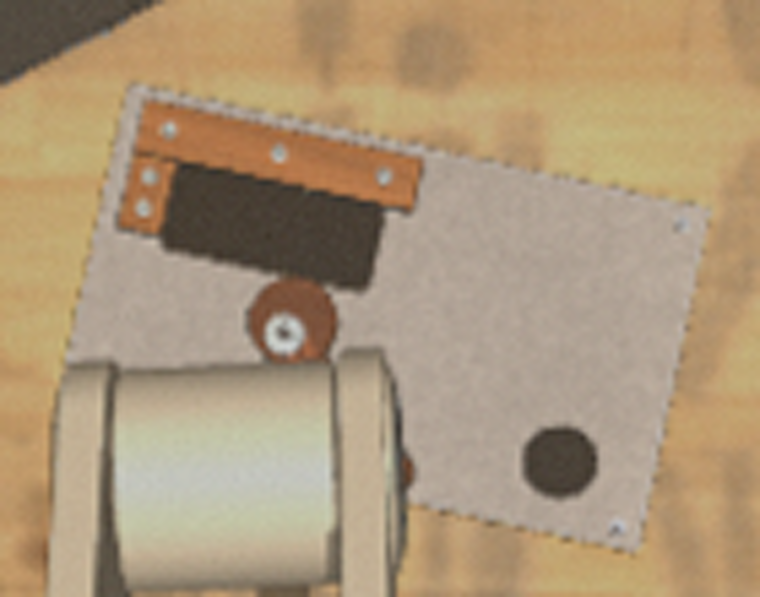

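The top view shows the offcut (272,228) flush with the fence and stop, the cam (292,315) pressing on it, and the disc in place. Handing in.

```bash
python3 -c "
from station import *
print(hand_in())"
```

```text
the job is handed in; nothing more can be done
None
```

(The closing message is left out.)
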